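# Set the welder's step selector to position six and store it

### The job

Set up the welder on its control box: with a closed fingertip push the black lever selector round clockwise (seen from above), click by click, until it sits in its sixth position, counting the long mark as the first. Then press the round button on the same box right down and let it come back up, to store the setting; do not press it before the lever is in the sixth position. Push the lever from one side only, never pinch it, and leave the things lying on and around the box where they are.

Things in the scene. Friction and masses are not known exactly. Their poses are not given: they have to be found in the camera images.
- control_box: Grey steel control box with a dark flat face plate, 160 (x) x 240 (y) x 55 mm high, fixed to the worktop. Origin at the centre of its underside; z up, y along its long side, x away from the robot. Selector axis at x = 0, y = +42 mm, round button at x = -30, y = -76 mm. Low wire guard rails (to 8.5 mm above the plate) run along the two short sides, at y = +-116 mm.
- selector (a joint): Turn of the lever, rad, growing clockwise seen from above. 0 = position 1 (lever over the long mark, bearing 195 degrees counter-clockwise from the box's +x); position n is at (n-1) x 0.5236 (30 degrees), position 6 at 2.618; stops just beyond 1 and 8. Pushed past half-way it snaps on to the next position by itself; takes about 3 N at 35 mm from the axis. Starts in one of 1 to 4.
- selector_axis (a point): Fixed point on the vertical turning axis of the selector, 72 mm above the worktop, at mid height of the lever. Eight light step marks lie flat on the plate round it, 30 degrees apart, 56 to 65 mm from the axis (the first, the long one, 56 to 76 mm).
- lever_tip (a point): Outer end of the lever, mid height, 50 mm from the axis, 72 mm above the worktop. The lever is a black bar 14 mm wide on a hub of 38 mm diameter; its flat sides go from 62 to 82 mm above the worktop, its top ridge to 85 mm. The face plate below is at 55 mm (an aluminium ring, 24 mm radius, at 59 mm).
- flank_trail: Flat side of the lever to push on for turning clockwise (13 to 47 mm from the axis, 20 mm high). Its origin is on the selector axis.
- flank_lead: Opposite flat side of the lever, which leads when it turns clockwise. Its origin is on the selector axis. Touching both sides at once counts as pinching.
- store (a joint): Travel of the round spring button, m: 0 up, 0.006 fully down; about 5 N presses it fully.
- store_top (a point): Centre of the top of the round grey button (24 mm diameter, in a black collar of 40 mm diameter), 77 mm above the worktop when up; pressed straight down. The collar's top is at 67 mm.
- tip_box: Small orange box with dark lid, 44 x 64 x 26 mm, lying loose on the face plate behind the button; origin at the centre of its underside. Leave it.
- contact_tip: Small copper contact tip standing loose near the back edge of the face plate, 10 mm diameter, 28 mm high; origin at its foot. Leave it.
- flat_bar: Dark flat steel bar, 30 x 100 x 6 mm, loose on the worktop behind the box; origin under its middle. Leave it.
- nozzle: Copper gas nozzle, a tube 27 mm in diameter and 58 mm high, standing loose on the worktop left of the box; origin at its foot. Leave it.
- flap_disc: Flap disc, 112 mm diameter, 12 mm thick, lying loose on the worktop at the right; origin under its centre. Leave it.

How it is judged:
By the outcome, as a careful person would: the job done as asked, in the order asked, and still so for the second after the job is handed in, with the robot touching nothing.
It also fails if it takes over 64 s, if anything falls off the work surface, if the arm or the gripper's body presses on something with over 40 N, if the wrist force passes 120 N, or if a joint passes its speed limit or range.

### The arm

A 7-joint arm with a two-finger parallel gripper is mounted at the origin on a cart in front of the work surface, level with it; the furniture and walls round the work are solid. World frame = base frame: x ahead of the robot, y to its left, z up, the work surface at z = 0. Lengths are in m, angles in rad, forces in N, time in s.
With the tool pointing down it reaches from about 0.425 to 0.925 m from the base axis. Payload 6.8 kg.
Tool frame: the origin (TCP) lies on the mounting face of the last link; the fingertips stand r.tip_reach ahead of it and the grasp point (between the pads) lies 163 mm ahead of it (r.tip_reach is the distance from the TCP to the fingertips, in m); z points along the fingers, y is the direction in which the jaws open and shut (so a half turn about z gives the same grasp; the last joint's range is limited). The gripper opens to 88 mm and grips with 3 to 60 N. Pads are 20 mm wide; open, the fingers measure 115 mm over their backs; the gripper's body (75 mm by 178 mm) begins 61 mm behind the grasp point.
Start: joints at [1.011, 0.477, 0.022, 1.555, -0.011, 1.109, -0.083], TCP at [0.295, -0.607, 0.405] pointing down, gripper open.
Joint ranges: [-2.96, 2.96], [-0.34, 2.1], [-1.41, 1.46], [0.24, 2.44], [-1.37, 4.51], [0.17, 1.92], [-2.96, 2.96]. Speed limits (rad/s): [2.39, 2.39, 3.14, 3.14, 3.14, 3.14, 3.14].

### API

Orientations are given as a 3x3 rotation matrix whose columns are the frame's x, y, z axes.
In Python, from plant import r gives the robot as it stands. The module is installed in compiled form; this text tells all that it offers.
- The arm moves only by the tool jog_arm, never from a script. Its argument "deltas" is a list of rows, each an object with "angular": the turn, a rotation vector about the tool's x, y, z in rad, a list of three; "travel": the shift along the tool's x, y, z in m, a list of three; "gripper": the finger opening in m, from 0 to 0.0878. A call has 1 to 20 rows; each row shifts and turns the pose as measured when the row begins, along the tool's axes as they then stand; what a row does not reach is not made up. A row lasts 1/8 s, in which the tool goes at most 62.5 mm and 10.7 degrees, less where a joint would pass 70% of its speed; a pose out of reach is approached as far as the arm can. A call is refused whole if a number of a shift passes 0.0625 or a number of a turn 0.188, either way. A call with a gripper value outside its range is refused whole. The fingers move at their own pace and stop on an object; "squeeze" is the grip in N (left out, the last holds). Time passes only in rows, so rows that do not move let the fingers close. It gives the time, the measured TCP pose, the force and the opening at its end, in the units of the state.
- r.read_state(): the state, without advancing time (a new reading comes with each control period).
- r.camera(name): name is "scene" or "top" or "wrist"; returns a dict with "img" (384x512x3 uint8, red, green, blue), "fx", "fy", "cx", "cy" (pixels), "k1" (the pictures are not rectified: a ray, as slopes to the right and down, at radius r is drawn at 1 + k1 r^2 times it, then the intrinsics apply), "R" (3x3) and "t" (3): a world point X has camera coordinates R X + t. Camera axes: x right, y down, z forward; pixel columns grow to the right and rows downward; lengths in m; the calibration is good to about 2 mm. A picture is of the moment at which its call begins. There is no depth.
- r.hand_in(): hands the job in, once; it reports no verdict.
Trained networks look in the newest picture that a camera, given by its name, has taken for a name from the list of things; names that differ only in an ending like _2 or _b are one class to them, and where a whole thing is asked for, a point or a joint stands for the part that bears it (a point fixed in the world has none). Each returns a list of dicts, best first, with "score" (0 to 1); they miss things now and then, are a little off and sometimes report something else, mostly with a low value. They report only what shows in the picture. A call takes as long as a camera call.
- r.silhouettes(camera, query): "mask" (384x512 bool, what is visible of it) and "location" ([column, row] as shares, 0 to 1, of the picture: columns of its width, rows of its height, amid what is visible of it).
- r.spot_point(camera, query): "location" ([column, row] as shares, 0 to 1, of the picture: columns of its width, rows of its height: a listed point, or the origin of a listed thing).
The state is a dict: "clock": time; "qpos": joint angles; "dq": joint speeds; "effort": joint torques, N m; "ee_pos": TCP position; "orientation": TCP orientation; "ft_force": force on the tool from outside, world axes, zero at the start; "torque": the same for the moment, N m; "opening": finger opening in m.
Only numpy, scipy, OpenCV 4.12 (cv2) and the standard library are available. Lean on these libraries where they do the work, as an engineer would, in place of code of your own. Each camera call takes 0.05 s, during which the arm holds its last target. There are 200 camera calls.

## Working session

There is one attempt and no reset: what is moved stays moved. The work goes in short steps, Python scripts to look and compute and a tool call to move; the robot and the scene stay as the last step left them, time stands still between calls to the robot, and variables do not carry over. Pictures are saved under pics/ and viewed, about 8 in all and at most 12, crops included, and the job is handed in when it is done.

Besides the shell and the picture viewer there is one more tool, called after ">>>" as name(argument=value, ...) on one line, values as JSON. jog_arm: Moves the arm, as the interface text tells. Its arguments: {"type":"object","properties":{"deltas":{"type":"array","items":{"type":"object","properties":{"angular":{"type":"array","items":{"type":"number"}},"travel":{"type":"array","items":{"type":"number"}},"gripper":{"type":"number"}}}},"squeeze":{"type":"number"}},"required":["deltas"]}

```bash
mkdir -p pics
cat > h.py <<'E'
import numpy as np, cv2
from plant import r
def ray(c,uv):
    # uv shares -> origin, direction in world
    u=uv[0]*512;v=uv[1]*384
    x=(u-c['cx'])/c['fx'];y=(v-c['cy'])/c['fy'];rd=np.hypot(x,y);ru=rd
    for _ in range(20): ru=rd/(1+c['k1']*ru*ru)
    s=ru/rd if rd>0 else 1
    R=np.array(c['R']);t=np.array(c['t'])
    return -R.T@t, R.T@np.array([x*s,y*s,1])
def onz(c,uv,z):
    o,d=ray(c,uv); return o+d*(z-o[2])/d[2]
def proj(c,X):
    p=np.array(c['R'])@np.array(X)+np.array(c['t']);x,y=p[:2]/p[2];k=1+c['k1']*(x*x+y*y)
    return np.array([c['fx']*x*k+c['cx'],c['fy']*y*k+c['cy']])
def save(c,n,crop=None):
    im=cv2.cvtColor(c['img'],cv2.COLOR_RGB2BGR)
    if crop: a,b,w,h=crop; im=im[b:b+h,a:a+w]
    s=min(800/im.shape[1],600/im.shape[0]); cv2.imwrite('pics/'+n,cv2.resize(im,None,fx=s,fy=s,interpolation=cv2.INTER_CUBIC))
Z=dict(control_box=0,selector_axis=.072,lever_tip=.072,store_top=.077,tip_box=.055,contact_tip=.055,nozzle=0,flap_disc=0,flat_bar=0)
E
python3 - <<'E'
from h import *
np.set_printoptions(precision=4,suppress=True)
print(r.tip_reach); s=r.read_state(); print(s['clock'],s['ee_pos'],s['orientation'],s['opening'])
for n in ('top','scene'):
    c=r.camera(n); save(c,n+'0.png')
    for k,z in Z.items():
        for d in r.spot_point(n,k)[:2]: print(n,k,round(d['score'],2),np.array(d['location'])*[512,384],onz(c,d['location'],z))
E
```

```text
0.182
0.0 [ 0.2946 -0.607   0.4037] [[ 0.8996  0.4366 -0.0009]
 [ 0.4366 -0.8996  0.0015]
 [-0.0001 -0.0018 -1.    ]] 0.08781234857236903
top control_box 0.96 [259.1232 227.7888] [ 0.5407 -0.0835  0.    ]
top selector_axis 0.91 [238.7968 233.5104] [ 0.5296 -0.0442  0.072 ]
top lever_tip 0.84 [226.304  256.2816] [ 0.4843 -0.0178  0.072 ]
top lever_tip 0.32 [237.9776 234.0096] [ 0.5287 -0.0425  0.072 ]
top store_top 0.6 [301.9776 228.5952] [ 0.5362 -0.1724  0.077 ]
top store_top 0.51 [162.0992 214.1184] [0.5731 0.1114 0.077 ]
top tip_box 0.92 [283.392 201.984] [ 0.5924 -0.137   0.055 ]
top contact_tip 0.44 [261.6832 148.4928] [ 0.706  -0.0949  0.055 ]
top nozzle 0.51 [160.2048 216.8832] [0.5704 0.1343 0.    ]
top flap_disc 0.88 [375.7056 180.5184] [ 0.6372 -0.3412  0.    ]
top flat_bar 0.77 [260.608  148.6848] [ 0.7156 -0.0913  0.    ]
scene control_box 0.93 [264.8064 222.912 ] [ 0.5508 -0.0883  0.    ]
scene selector_axis 0.88 [253.696 206.208] [ 0.5289 -0.0372  0.072 ]
scene lever_tip 0.54 [264.192  216.3072] [ 0.4877 -0.0253  0.072 ]
scene store_top 0.53 [296.8064 179.0976] [ 0.5406 -0.1774  0.077 ]
scene contact_tip 0.36 [249.6    192.3072] [ 0.6002 -0.0916  0.055 ]
scene flap_disc 0.74 [308.5824 174.6048] [ 0.6366 -0.338   0.    ]
scene flat_bar 0.56 [220.0064 193.8048] [ 0.7229 -0.1038  0.    ]
```

Run:
```python
from h import *
c=r.camera('top'); save(c,'topc.png',(180,150,160,120))
```

```text
(no output)
```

View pics/top0.png

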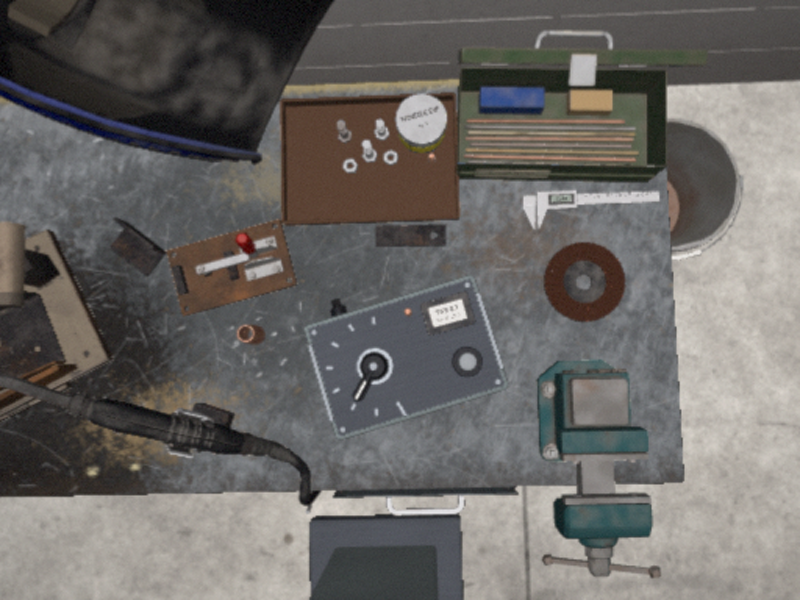

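View pics/topc.png

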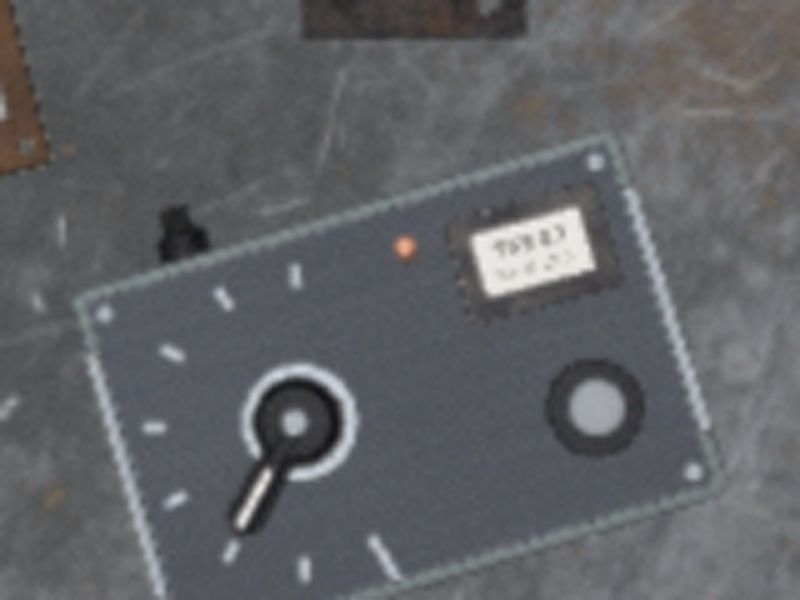

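The top view shows the lever over the third mark (crop 240,520; long mark at 385,557), the hub at (293,422) and the button at (597,408). The box yaw is about 15°. The lever is at bearing ~150°, which is position 3, so I need 3 clicks clockwise to bearing 60°. I'm moving over the box now.

>>> jog_arm(deltas=[{"travel": [0.02,-0.02,-0.03],"gripper": 0},{"travel": [0.042,-0.042,-0.025],"gripper": 0},{"travel": [0.042,-0.042,0],"gripper": 0},{"travel": [0.042,-0.042,0],"gripper": 0},{"travel": [0.042,-0.042,0],"gripper": 0},{"travel": [0.042,-0.042,0],"gripper": 0},{"travel": [0.042,-0.042,0],"gripper": 0},{"travel": [0.042,-0.042,0],"gripper": 0},{"travel": [0.042,-0.042,0],"gripper": 0},{"angular": [0,0,-0.15],"gripper": 0},{"angular": [0,0,-0.15],"gripper": 0},{"angular": [0,0,-0.15],"gripper": 0},{"angular": [0,0,-0.15],"gripper": 0}], squeeze=20)

```text
schema error: expected keys angular, travel, gripper
```

Run:
```python
from h import *
np.set_printoptions(precision=4,suppress=True)
s=r.read_state(); print(s['clock'],s['ee_pos'],s['orientation'],s['opening'],s['ft_force'],s['qpos'])
c=r.camera('wrist'); save(c,'w1.png')
for k in ('selector_axis','lever_tip','store_top','control_box','contact_tip','tip_box'):
    for d in r.spot_point('wrist',k)[:2]: print(k,round(d['score'],2),np.array(d['location'])*[512,384],onz(c,d['location'],Z[k]))
```

```text
1.05 [ 0.2947 -0.6073  0.4047] [[ 0.8997  0.4366 -0.    ]
 [ 0.4366 -0.8997 -0.    ]
 [-0.      0.     -1.    ]] 0.0877302500281017 [-0.141   0.019   0.3147] [ 1.0109  0.477   0.0224  1.5554 -0.0114  1.1093 -0.0831]
```

View pics/w1.png

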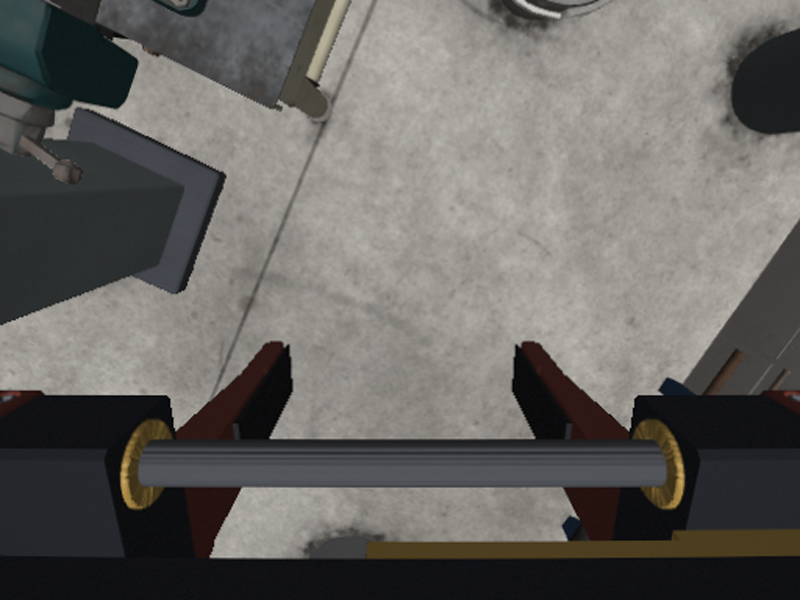

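This wrist picture was taken before any move, because the call was refused: every row needs all three keys. It shows only the floor, the fingers and the vise at upper left (90,80). I'll go higher to clear the vise.

>>> jog_arm(deltas=[{"angular": [0,0,0],"travel": [0,0,-0.05],"gripper": 0},{"angular": [0,0,0],"travel": [0.02,-0.02,-0.05],"gripper": 0},{"angular": [0,0,0],"travel": [0.042,-0.042,-0.01],"gripper": 0},{"angular": [0,0,0],"travel": [0.042,-0.042,0],"gripper": 0},{"angular": [0,0,0],"travel": [0.042,-0.042,0],"gripper": 0},{"angular": [0,0,0],"travel": [0.042,-0.042,0],"gripper": 0},{"angular": [0,0,0],"travel": [0.042,-0.042,0],"gripper": 0},{"angular": [0,0,0],"travel": [0.042,-0.042,0],"gripper": 0},{"angular": [0,0,0],"travel": [0.042,-0.042,0],"gripper": 0},{"angular": [0,0,0],"travel": [0.042,-0.042,0],"gripper": 0},{"angular": [0,0,-0.15],"travel": [0,0,0],"gripper": 0},{"angular": [0,0,-0.15],"travel": [0,0,0],"gripper": 0},{"angular": [0,0,-0.15],"travel": [0,0,0],"gripper": 0},{"angular": [0,0,-0.15],"travel": [0,0,0],"gripper": 0}], squeeze=20)

```text
clock: 3.15
ee_pos: [0.4641, -0.1149, 0.52]
orientation: [[0.479, 0.878, 0.007], [0.878, -0.479, -0.003], [0.0, 0.007, -1.0]]
ft_force: [0.3, -0.2, -0.7]
opening: 0.0007
```

Run:
```python
from h import *
np.set_printoptions(precision=4,suppress=True)
s=r.read_state(); print(s['clock'],s['ee_pos'],s['qpos'])
c=r.camera('wrist'); save(c,'w2.png')
for k in ('selector_axis','lever_tip','store_top','control_box','contact_tip','tip_box'):
    for d in r.spot_point('wrist',k)[:2]: print(k,round(d['score'],2),np.array(d['location'])*[512,384],onz(c,d['location'],Z[k]))
```

```text
3.15 [ 0.4641 -0.1149  0.52  ] [ 0.4494  0.0698 -0.3547  1.8355  0.0286  1.2339 -0.413 ]
selector_axis 0.56 [268.8     98.6112] [ 0.5271 -0.0456  0.072 ]
lever_tip 0.79 [238.3872  95.0016] [ 0.4914 -0.0205  0.072 ]
store_top 0.5 [314.112  174.1056] [ 0.5358 -0.1753  0.077 ]
control_box 0.8 [284.416  118.1952] [ 0.5399 -0.0856 -0.    ]
contact_tip 0.56 [327.2192 104.1024] [ 0.6015 -0.0943  0.055 ]
contact_tip 0.18 [394.8032 210.5088] [ 0.6292 -0.3027  0.055 ]
tip_box 0.93 [333.1072 133.2096] [ 0.5913 -0.1377  0.055 ]
```

View pics/w2.png

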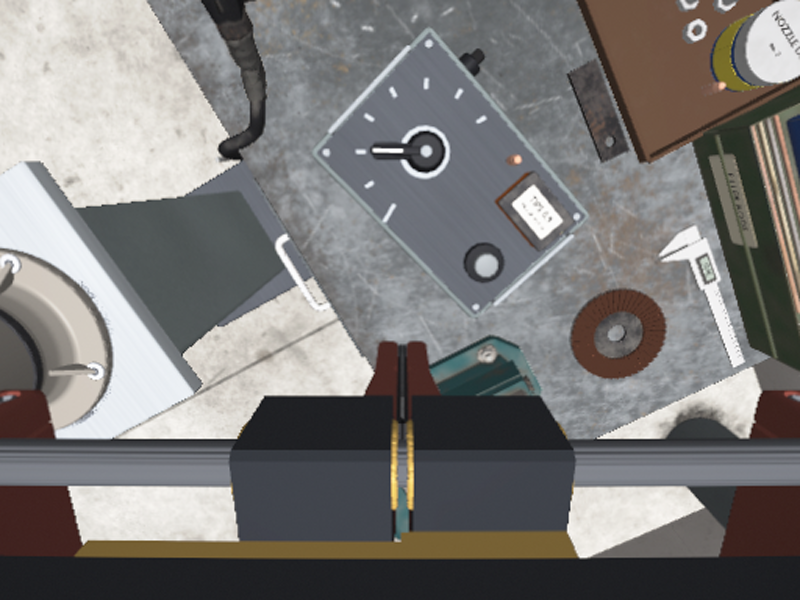

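The wrist view shows the hub at (426,151), the lever lying over the third mark (361,152) and the button at (485,262). I'll fit the box pose from the eight marks.

Run:
```python
from h import *
from scipy.optimize import least_squares
np.set_printoptions(precision=4,suppress=True)
c=r.camera('wrist')
M=np.array([[389,213],[370,184],[361,152],[368,118],[394,93],[426,84],[459,94],[481,121],[485,262]])*.64
def pts(p):
    b=np.radians(195-30*np.arange(8))+p[2]; R=np.full(8,.0605);R[0]=.066
    P=np.c_[p[0]+R*np.cos(b),p[1]+R*np.sin(b),np.full(8,.055)]
    q=np.array([[np.cos(p[2]),-np.sin(p[2])],[np.sin(p[2]),np.cos(p[2])]])@[-.03,-.118]
    return np.vstack([P,[p[0]+q[0],p[1]+q[1],.077]])
f=lambda p:np.concatenate([proj(c,X)-m for X,m in zip(pts(p),M)])
s=least_squares(f,[.528,-.044,.26]); p=s.x
print(p,np.degrees(p[2]),s.fun.reshape(-1,2)); print('button',pts(p)[-1])
print('lever bearing',np.degrees(np.arctan2(-.0205-p[1],.4914-p[0])),'pos3',135+np.degrees(p[2]))
# start: lever bearing a=pos3, finger centre radius .036 and 30mm behind flank side
a=np.radians(135)+p[2]; rad=np.array([np.cos(a),np.sin(a)]); push=np.array([np.sin(a),-np.cos(a)])
for off in (.035,.017): print(off,p[:2]+.036*rad-off*push)
print('push dir',push,np.degrees(np.arctan2(push[1],push[0])))
```

```text
[ 0.5328 -0.0468  0.2622] 15.024279431802153 [[ 0.0414 -0.1002]
 [-0.4758  0.2619]
 [-0.2542 -0.306 ]
 [ 0.6449 -0.2065]
 [-0.6559 -0.3754]
 [ 0.0318 -0.3524]
 [-0.292  -0.241 ]
 [ 0.0021 -0.8582]
 [ 0.9953  2.5307]]
button [ 0.5344 -0.1685  0.077 ]
lever bearing 147.60886946812184 pos3 150.02427943180214
0.035 [ 0.4841 -0.0591]
0.017 [ 0.4931 -0.0435]
push dir [0.4996 0.8662] 60.02427943180216
```

>>> jog_arm(deltas=[{"angular": [0.0076,0,0],"travel": [0.03,-0.0065,0.02],"gripper": 0},{"angular": [0,0,0],"travel": [0.0285,-0.0065,0.03],"gripper": 0},{"angular": [0,0,0],"travel": [0,0,0.05],"gripper": 0},{"angular": [0,0,0],"travel": [0,0,0.05],"gripper": 0},{"angular": [0,0,0],"travel": [0,0,0.04],"gripper": 0},{"angular": [0,0,0],"travel": [0,0,0.02],"gripper": 0},{"angular": [0,0,0],"travel": [0,0,0],"gripper": 0}])

```text
clock: 4.42
ee_pos: [0.4834, -0.0563, 0.3053]
orientation: [[0.493, 0.87, 0.004], [0.87, -0.493, 0.0], [0.003, 0.004, -1.0]]
ft_force: [1.0, -0.2, 0.4]
opening: 0.0002
```

Run:
```python
from h import *
np.set_printoptions(precision=4,suppress=True)
s=r.read_state(); print(s['clock'],s['ee_pos'],s['orientation'],s['qpos'],s['ft_force'])
tip=s['ee_pos']+.182*np.array(s['orientation'])[:,2]; print('tip',tip)
c=r.camera('wrist'); save(c,'w3.png')
for k in ('selector_axis','lever_tip','store_top'):
    for d in r.spot_point('wrist',k)[:1]: print(k,round(d['score'],2),np.array(d['location'])*[512,384],onz(c,d['location'],Z[k]))
```

```text
4.425 [ 0.4834 -0.0563  0.3053] [[ 0.4925  0.8703  0.0044]
 [ 0.8703 -0.4925  0.0004]
 [ 0.0025  0.0036 -1.    ]] [ 0.3207  0.3267 -0.392   2.0702  0.1765  0.7713 -0.6941] [ 1.0257 -0.1973  0.4203]
tip [ 0.4842 -0.0562  0.1233]
selector_axis 0.7 [299.9808 165.696 ] [ 0.5309 -0.0438  0.072 ]
lever_tip 0.72 [237.5168 166.3872] [ 0.4895 -0.0208  0.072 ]
store_top 0.62 [368.896  291.9936] [ 0.5319 -0.1679  0.077 ]
```

View pics/w3.png

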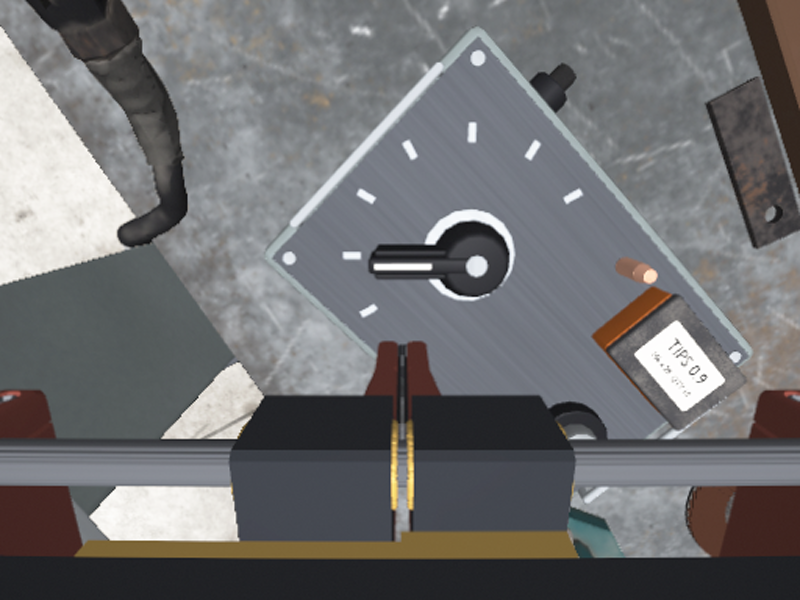

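The wrist view shows the finger (405,345) behind the lever's trailing side, with free plate below. The axis agrees to about 2 mm, at (0.531,-0.045). I'll descend and close the gap.

>>> jog_arm(deltas=[{"angular": [0.003,0,0],"travel": [0,0,0.025],"gripper": 0},{"angular": [0,0,0],"travel": [0,0,0.02],"gripper": 0},{"angular": [0,0,0],"travel": [0,0,0.01],"gripper": 0},{"angular": [0,0,0],"travel": [0,0,0],"gripper": 0},{"angular": [0,0,0],"travel": [0.007,0,0],"gripper": 0},{"angular": [0,0,0],"travel": [0.006,0,0],"gripper": 0},{"angular": [0,0,0],"travel": [0,0,0],"gripper": 0}])

```text
clock: 5.5
ee_pos: [0.4944, -0.0451, 0.258]
orientation: [[0.494, 0.869, 0.018], [0.869, -0.494, -0.002], [0.007, 0.016, -1.0]]
ft_force: [-0.6, -1.8, -0.7]
opening: 0.0007
```

>>> jog_arm(deltas=[{"angular": [0.0166,-0.007,0],"travel": [-0.002,-0.003,0.006],"gripper": 0},{"angular": [0,0,0],"travel": [0,0,0.003],"gripper": 0},{"angular": [0,0,0],"travel": [0,0,0],"gripper": 0}])

```text
clock: 5.88
ee_pos: [0.4912, -0.0449, 0.2487]
orientation: [[0.494, 0.869, 0.001], [0.869, -0.494, 0.001], [0.001, -0.0, -1.0]]
ft_force: [0.3, -0.5, -0.4]
opening: -0.0
```

```bash
cat > st.py <<'E'
from h import *
np.set_printoptions(precision=4,suppress=True)
A=np.array([.531,-.045])
s=r.read_state();R=np.array(s['orientation']);tip=s['ee_pos']+.182*R[:,2];d=tip[:2]-A
print('t',s['clock'],'tip',tip,'zaxis',R[:,2],'F',s['ft_force'],'q',s['qpos'])
xb=np.degrees(np.arctan2(R[1,0],R[0,0]));print('xbearing',xb,'tip rel axis in tool xy',d@R[:2,0],d@R[:2,1],'level fix wx,wy',R[:,1]@[0,0,-1],-(R[:,0]@[0,0,-1]))
# level fix: dz_tool=(zx,zy)=R^T(0,0,-1); wy=zx, wx=-zy
v=R.T@[0,0,-1];print('wx,wy',-v[1],v[0])
E
python3 st.py
```

```text
t 5.875 tip [ 0.4913 -0.0447  0.0667] zaxis [ 0.0005  0.0014 -1.    ] F [ 0.3145 -0.4796 -0.3871] q [ 0.2648  0.4275 -0.3621  2.0927  0.2398  0.6595 -0.7749]
xbearing 60.386157103867795 tip rel axis in tool xy -0.019353683667021948 -0.034675018088613375 level fix wx,wy 0.00022524963422002314 0.0014534159611581234
wx,wy -0.00022524963422002314 -0.0014534159611581234
```

>>> jog_arm(deltas=[{"angular": [0,0,0],"travel": [0.0025,0,0],"gripper": 0},{"angular": [0,0,0.1],"travel": [0.0036,-0.0015,0],"gripper": 0},{"angular": [0,0,0.1],"travel": [0.0036,-0.0015,0],"gripper": 0},{"angular": [0,0,0.1],"travel": [0.0036,-0.0015,0],"gripper": 0},{"angular": [0,0,0.1],"travel": [0.0036,-0.0015,0],"gripper": 0},{"angular": [0,0,0.1],"travel": [0.0036,-0.0015,0],"gripper": 0},{"angular": [0,0,0],"travel": [0,0,0],"gripper": 0}])

```text
clock: 6.75
ee_pos: [0.4977, -0.0257, 0.2481]
orientation: [[0.859, 0.511, -0.004], [0.511, -0.859, -0.002], [-0.005, -0.001, -1.0]]
ft_force: [-0.0, 0.3, -0.9]
opening: 0.0005
```

```bash
python3 st.py
python3 - <<'E'
from h import *
for n in('top','scene','wrist'):
    c=r.camera(n)
    for d in r.spot_point(n,'lever_tip')[:2]:
        p=onz(c,d['location'],.072); print(n,round(d['score'],2),p,np.degrees(np.arctan2(p[1]+.045,p[0]-.531)))
E
```

```text
t 6.75 tip [ 0.4969 -0.0261  0.0661] zaxis [-0.0043 -0.0018 -1.    ] F [-0.0445  0.3314 -0.9163] q [ 0.1211  0.4223 -0.2365  2.0869  0.1609  0.6535 -1.2579]
xbearing 30.756241421490035 tip rel axis in tool xy -0.019627510231720158 -0.03371909783546971 level fix wx,wy 0.0006215426279707017 -0.004587884828872164
wx,wy -0.0006215426279707017 0.004587884828872164
scene 0.48 [ 0.51197414 -0.00954602  0.072     ] 118.21958370009352
scene 0.22 [ 0.54564603 -0.21414407  0.072     ] -85.05115521307147
wrist 0.79 [ 0.50569921 -0.00231256  0.072     ] 120.65516961537419
```

The lever is at bearing 120° (position 4). Next click.

>>> jog_arm(deltas=[{"angular": [0,0.0046,0.1],"travel": [0.004,-0.002,0],"gripper": 0},{"angular": [0,0,0.1],"travel": [0.0036,-0.0017,0],"gripper": 0},{"angular": [0,0,0.1],"travel": [0.0036,-0.0017,0],"gripper": 0},{"angular": [0,0,0.1],"travel": [0.0036,-0.0017,0],"gripper": 0},{"angular": [0,0,0.1],"travel": [0.0036,-0.0017,0],"gripper": 0},{"angular": [0,0,0],"travel": [0,0,0],"gripper": 0}])

```text
clock: 7.8
ee_pos: [0.5088, -0.0143, 0.2467]
orientation: [[1.0, 0.022, -0.01], [0.022, -1.0, -0.002], [-0.01, 0.001, -1.0]]
ft_force: [0.5, 0.0, -0.2]
opening: 0.0004
```

```bash
python3 st.py
python3 - <<'E'
from h import *
for n in('top','scene','wrist'):
    c=r.camera(n)
    for d in r.spot_point(n,'lever_tip')[:1]:
        p=onz(c,d['location'],.072); print(n,round(d['score'],2),p,np.degrees(np.arctan2(p[1]+.045,p[0]-.531)))
E
```

```text
t 7.8 tip [ 0.507  -0.0146  0.0647] zaxis [-0.0099 -0.0016 -0.9999] F [ 0.5136  0.0445 -0.2261] q [-0.0046  0.4314 -0.1103  2.0685  0.0766  0.6555 -1.7153]
xbearing 1.233249260886322 tip rel axis in tool xy -0.023345641475860705 -0.03095386923130542 level fix wx,wy -0.0014317591708967788 -0.00996477868721418
wx,wy 0.0014317591708967788 0.00996477868721418
scene 0.7 [0.53651471 0.00127936 0.072     ] 83.20460615562835
wrist 0.68 [0.5313871  0.00400535 0.072     ] 89.54742207646859
```

Position 5 reached. The finger has drifted slightly inward, so I'll correct that and do the last click.

>>> jog_arm(deltas=[{"angular": [0.0014,0.01,0],"travel": [0.001,-0.0045,-0.002],"gripper": 0},{"angular": [0,0,0.1],"travel": [0.0038,-0.0018,0],"gripper": 0},{"angular": [0,0.002,0.1],"travel": [0.0038,-0.0018,0],"gripper": 0},{"angular": [0,0.002,0.1],"travel": [0.0038,-0.0018,0],"gripper": 0},{"angular": [0,0.002,0.1],"travel": [0.0038,-0.0018,0],"gripper": 0},{"angular": [0,0,0.08],"travel": [0.003,-0.0015,0],"gripper": 0},{"angular": [0,0,0],"travel": [0,0,0],"gripper": 0}])

```text
clock: 8.98
ee_pos: [0.5261, -0.0027, 0.2481]
orientation: [[0.892, -0.453, -0.001], [-0.453, -0.892, -0.001], [-0.0, 0.001, -1.0]]
ft_force: [0.3, -0.4, 0.4]
opening: 0.0003
```

```bash
python3 st.py
python3 - <<'E'
from h import *
for n in('top','scene','wrist'):
    c=r.camera(n); 
    if n=='wrist': save(c,'w4.png')
    for d in r.spot_point(n,'lever_tip')[:1]:
        p=onz(c,d['location'],.072); print(n,round(d['score'],2),p,np.degrees(np.arctan2(p[1]+.045,p[0]-.531)))
E
```

```text
t 8.975 tip [ 0.5259 -0.0028  0.0661] zaxis [-0.0008 -0.0005 -1.    ] F [ 0.2919 -0.3551  0.3583] q [-0.1236  0.4462  0.0124  2.0388 -0.0081  0.6575 -2.1469]
xbearing -26.93138429511829 tip rel axis in tool xy -0.023633441634474023 -0.035363477033212236 level fix wx,wy -0.0007966994979001741 -0.00044988460413869535
wx,wy 0.0007966994979001741 0.00044988460413869535
scene 0.76 [ 0.56076725 -0.00327651  0.072     ] 54.49437624874939
wrist 0.87 [ 0.55585897 -0.00257583  0.072     ] 59.63129985253977
```

View pics/w4.png

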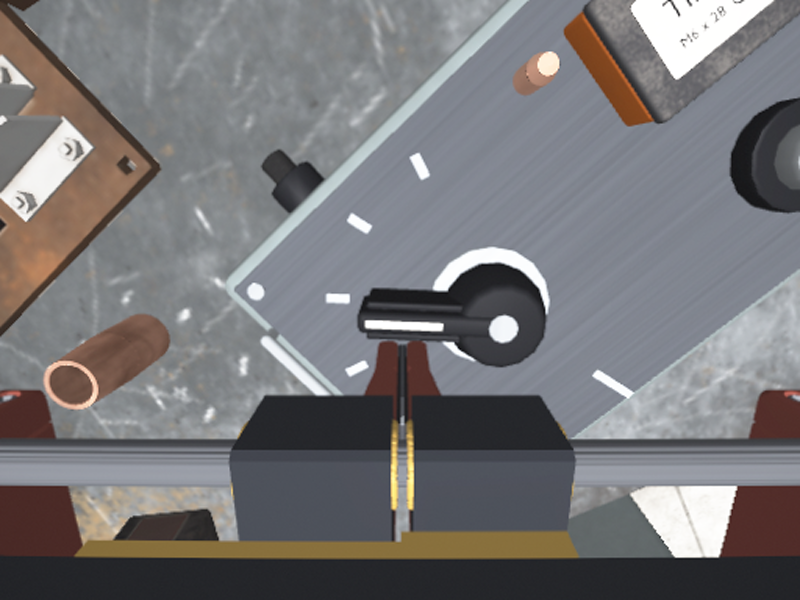

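The lever lies on the mark that has exactly two marks beyond it (360,222 and 420,165), at measured bearing ~60°. That is position 6. I'll back off, lift and go to the button.

>>> jog_arm(deltas=[{"angular": [0,0,0],"travel": [-0.012,0,0],"gripper": 0},{"angular": [0,0,0],"travel": [-0.01,0,0],"gripper": 0},{"angular": [0,0,0],"travel": [0,0,-0.04],"gripper": 0},{"angular": [0,0,0],"travel": [0,0,-0.04],"gripper": 0},{"angular": [0,0,0],"travel": [0.02,0.045,-0.01],"gripper": 0},{"angular": [0,0,0],"travel": [0.02,0.045,0],"gripper": 0},{"angular": [0,0,0],"travel": [0.02,0.045,0],"gripper": 0},{"angular": [0,0,0],"travel": [0,0,0],"gripper": 0}])

```text
clock: 10.28
ee_pos: [0.4938, -0.1405, 0.3409]
orientation: [[0.895, -0.447, -0.002], [-0.447, -0.895, -0.0], [-0.002, 0.001, -1.0]]
ft_force: [-0.1, 0.6, 0.5]
opening: 0.0002
```

```bash
python3 st.py
python3 - <<'E'
from h import *
np.set_printoptions(precision=4,suppress=True)
for n in('top','scene','wrist'):
    c=r.camera(n); 
    if n=='wrist': save(c,'w5.png')
    for k in('lever_tip','store_top','selector_axis'):
      for d in r.spot_point(n,k)[:1]:
        p=onz(c,d['location'],Z[k]); print(n,k,round(d['score'],2),np.array(d['location'])*[800,600],p,np.degrees(np.arctan2(p[1]+.045,p[0]-.531)))
E
```

```text
t 10.275 tip [ 0.4934 -0.1406  0.1589] zaxis [-0.0022 -0.0005 -1.    ] F [-0.1303  0.6447  0.5367] q [ 0.0831  0.2888  0.086   2.0062 -0.0315  0.8499 -1.8478]
xbearing -26.54767945937096 tip rel axis in tool xy 0.009076569644682488 0.1023323234057647 level fix wx,wy -0.0014218002297349205 -0.0017563379877025042
wx,wy 0.0014218002297349205 0.0017563379877025042
top lever_tip 0.78 [334.08 346.26] [0.5551 0.0064 0.072 ] 64.83717362010488
top store_top 0.59 [471.84 361.86] [ 0.5302 -0.1722  0.077 ] -90.34829600729495
top selector_axis 0.87 [367.52 367.02] [ 0.527  -0.0368  0.072 ] 115.94853725881138
scene lever_tip 0.81 [361.6  322.98] [ 0.5586 -0.0054  0.072 ] 55.11622399107901
scene store_top 0.72 [392.64 297.06] [ 0.5743 -0.0732  0.077 ] -33.079635854463014
scene selector_axis 0.78 [400.64 317.16] [ 0.5343 -0.0496  0.072 ] -54.34100287103519
wrist lever_tip 0.57 [153.6  308.88] [ 0.5583 -0.0049  0.072 ] 55.77060237903531
wrist selector_axis 0.87 [234.88 316.38] [ 0.5333 -0.0454  0.072 ] -9.918138524418339
```

View pics/w5.png

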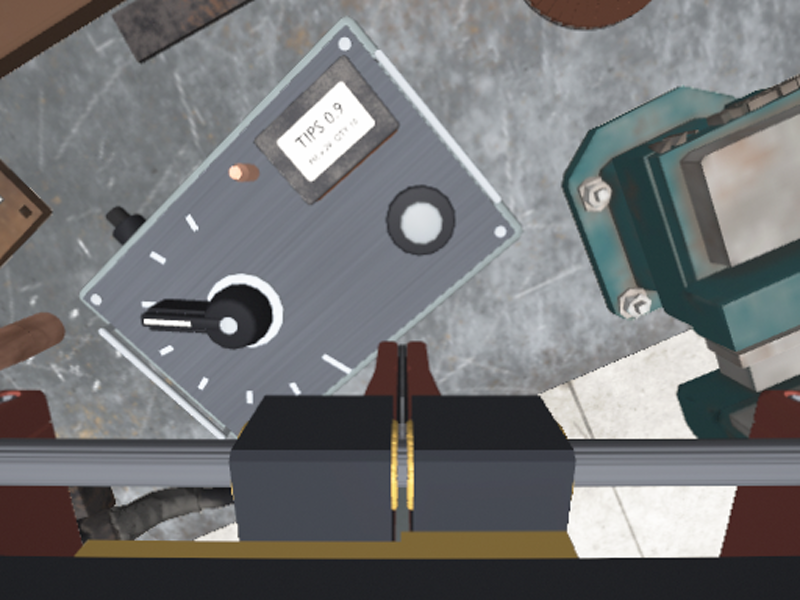

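The wrist view confirms the lever over mark 6 from this angle too, with marks 7 and 8 free at (157,257) and (192,222). The button is at (422,222) and the vise is at the right. I'll compute the button position and the vise clearance.

Run:
```python
from h import *
np.set_printoptions(precision=4,suppress=True)
c=r.camera('wrist'); t=r.camera('top'); sh=lambda u,v:(u/800,v/600)
p=onz(c,sh(422,222),.077); print('button wrist',p,'top',onz(t,sh(467,361),.077))
R=np.array(r.read_state()['orientation']); e=np.array(r.read_state()['ee_pos'])
tip=e+.182*R[:,2]
for z in(0.,.1,.15): print(z,'vise wrist edge',onz(c,sh(565,180),z),onz(c,sh(655,160),z),onz(c,sh(690,340),z),'top edge',onz(t,sh(540,380),z),onz(t,sh(560,440),z))
for b in (p[:2],np.array([.534,-.169])): print('tool move',(np.r_[b,0]-np.r_[tip[:2],0])@R[:,:2])
```

```text
button wrist [ 0.5349 -0.1687  0.077 ] top [ 0.5315 -0.166   0.077 ]
0.0 vise wrist edge [ 0.5083 -0.2703  0.    ] [ 0.4934 -0.3312  0.    ] [ 0.3531 -0.3153  0.    ] top edge [ 0.5025 -0.2702  0.    ] [ 0.4197 -0.2942  0.    ]
0.1 vise wrist edge [ 0.5253 -0.239   0.1   ] [ 0.5151 -0.2809  0.1   ] [ 0.4186 -0.27    0.1   ] top edge [ 0.5055 -0.2552  0.1   ] [ 0.4308 -0.2768  0.1   ]
0.15 vise wrist edge [ 0.5339 -0.2234  0.15  ] [ 0.526  -0.2558  0.15  ] [ 0.4514 -0.2473  0.15  ] top edge [ 0.507  -0.2476  0.15  ] [ 0.4364 -0.2681  0.15  ]
tool move [0.0501 0.011 ]
tool move [0.0494 0.0117]
```

>>> jog_arm(deltas=[{"angular": [0,0,-0.15],"travel": [0,0,0],"gripper": 0},{"angular": [0,0,-0.15],"travel": [0,0,0],"gripper": 0},{"angular": [0,0,-0.15],"travel": [0,0,0],"gripper": 0},{"angular": [0,0,-0.15],"travel": [0,0,0],"gripper": 0},{"angular": [0,0,-0.15],"travel": [0,0,0],"gripper": 0},{"angular": [0,0,-0.15],"travel": [0,0,0],"gripper": 0},{"angular": [0,0,-0.15],"travel": [0,0,0],"gripper": 0},{"angular": [0,0,-0.15],"travel": [0,0,0],"gripper": 0},{"angular": [0,0,-0.15],"travel": [0,0,0],"gripper": 0},{"angular": [0,0,-0.15],"travel": [0,0,0],"gripper": 0},{"angular": [0,0,-0.15],"travel": [0,0,0],"gripper": 0},{"angular": [0,0,-0.15],"travel": [0,0,0],"gripper": 0},{"angular": [0,0,0],"travel": [0,0,0],"gripper": 0}])

```text
clock: 12.6
ee_pos: [0.4951, -0.1376, 0.3406]
orientation: [[0.17, 0.985, -0.002], [0.985, -0.17, 0.001], [0.0, -0.003, -1.0]]
ft_force: [0.3, -0.7, -0.5]
opening: 0.0001
```

```bash
cat > bt.py <<'E'
from h import *
np.set_printoptions(precision=4,suppress=True)
s=r.read_state();R=np.array(s['orientation']);tip=s['ee_pos']+.182*R[:,2]
print('tip',tip,'F',s['ft_force'],'zax',R[:,2],'go',(np.array([.534,-.168,.077])-[s['ee_pos'][0],s['ee_pos'][1],tip[2]])@R)
v=R.T@[0,0,-1];print('wx,wy',-v[1],v[0])
E
python3 bt.py
```

```text
tip [ 0.4947 -0.1374  0.1586] F [ 0.2802 -0.665  -0.4666] zax [-0.0025  0.0008 -1.    ] go [-0.0234  0.0437  0.0814]
wx,wy -0.0025628494842261282 -0.00034577155109188733
```

>>> jog_arm(deltas=[{"angular": [0,0,0],"travel": [-0.0115,0.022,0],"gripper": 0},{"angular": [0,0,0],"travel": [-0.0115,0.022,0.01],"gripper": 0},{"angular": [0,0,0],"travel": [0,0,0.03],"gripper": 0},{"angular": [0,0,0],"travel": [0,0,0.025],"gripper": 0},{"angular": [0,0,0],"travel": [0,0,0.005],"gripper": 0},{"angular": [0,0,0],"travel": [0,0,0],"gripper": 0}])

```text
clock: 13.35
ee_pos: [0.5363, -0.1692, 0.2697]
orientation: [[0.19, 0.982, -0.0], [0.982, -0.19, -0.0], [-0.0, -0.0, -1.0]]
ft_force: [-0.2, 0.1, 0.1]
opening: 0.0004
```

```bash
python3 bt.py
```

```text
tip [ 0.5363 -0.1692  0.0877] F [-0.1851  0.1074  0.1285] zax [-0.0002 -0.0005 -1.    ] go [ 0.0007 -0.0025  0.0107]
wx,wy -9.123837293415926e-05 0.00048697785751573044
```

>>> jog_arm(deltas=[{"angular": [0,0,0],"travel": [0.0005,-0.0025,0.007],"gripper": 0},{"angular": [0,0,0],"travel": [0,0,0.004],"gripper": 0},{"angular": [0,0,0],"travel": [0,0,0.004],"gripper": 0},{"angular": [0,0,0],"travel": [0,0,0],"gripper": 0}])

```text
clock: 13.85
ee_pos: [0.5345, -0.1682, 0.2564]
orientation: [[0.191, 0.982, 0.003], [0.982, -0.191, -0.002], [-0.001, 0.004, -1.0]]
ft_force: [-2.3, 0.6, 2.5]
opening: 0.0006
```

```bash
python3 bt.py
```

```text
tip [ 0.5351 -0.1684  0.0744] F [-2.2569  0.6338  2.5417] zax [ 0.0034 -0.0016 -1.    ] go [ 0.0001 -0.0005 -0.0026]
wx,wy 0.003639598256276461 0.0009110261430233447
```

In contact, with the button 2.6 mm down. I'll press on until the force rises at the stop.

>>> jog_arm(deltas=[{"angular": [0,0,0],"travel": [0,0,0.003],"gripper": 0},{"angular": [0,0,0],"travel": [0,0,0.003],"gripper": 0},{"angular": [0,0,0],"travel": [0,0,0.002],"gripper": 0}])

```text
clock: 14.22
ee_pos: [0.5348, -0.168, 0.253]
orientation: [[0.192, 0.981, 0.003], [0.981, -0.192, -0.003], [-0.002, 0.004, -1.0]]
ft_force: [-9.7, 2.4, 26.8]
opening: 0.0003
```

```bash
python3 bt.py
```

```text
tip [ 0.5354 -0.1685  0.071 ] F [-9.6856  2.4425 26.8038] zax [ 0.0032 -0.0028 -1.    ] go [-0.0002 -0.0008 -0.006 ]
wx,wy 0.003683269015954781 0.002151225215139892
```

The button is fully down: tip at 0.0710, which is 6 mm of travel, and 27 N at the stop. I'll lift straight up and clear.

>>> jog_arm(deltas=[{"angular": [0,0,0],"travel": [0,0,-0.006],"gripper": 0},{"angular": [0,0,0],"travel": [0,0,-0.01],"gripper": 0},{"angular": [0,0,0],"travel": [0,0,-0.04],"gripper": 0},{"angular": [0,0,0],"travel": [0,0,-0.05],"gripper": 0},{"angular": [0,0,0],"travel": [-0.02,-0.03,-0.04],"gripper": 0},{"angular": [0,0,0],"travel": [-0.02,-0.04,-0.03],"gripper": 0},{"angular": [0,0,0],"travel": [0,0,0],"gripper": 0},{"angular": [0,0,0],"travel": [0,0,0],"gripper": 0}])

```text
clock: 15.22
ee_pos: [0.457, -0.1939, 0.4349]
orientation: [[0.191, 0.982, 0.006], [0.982, -0.191, -0.003], [-0.002, 0.006, -1.0]]
ft_force: [1.1, -0.4, 0.2]
opening: 0.0006
```

```bash
python3 bt.py
python3 - <<'E'
from h import *
c=r.camera('wrist'); save(c,'w6.png')
for k in('lever_tip','selector_axis','store_top','tip_box','contact_tip'):
    for d in r.spot_point('wrist',k)[:1]: print(k,round(d['score'],2),onz(c,d['location'],Z[k]))
E
```

```text
tip [ 0.458  -0.1945  0.2529] F [ 1.0761 -0.3899  0.2401] zax [ 0.0059 -0.0032 -1.    ] go [0.0405 0.0696 0.1763]
wx,wy 0.006395557533310165 0.0020346246506539943
selector_axis 0.87 [ 0.52745657 -0.04598536  0.072     ]
store_top 0.7 [ 0.5354794  -0.16935166  0.077     ]
tip_box 0.75 [ 0.59625198 -0.1432981   0.055     ]
contact_tip 0.62 [ 0.60096953 -0.09286784  0.055     ]
```

View pics/w6.png

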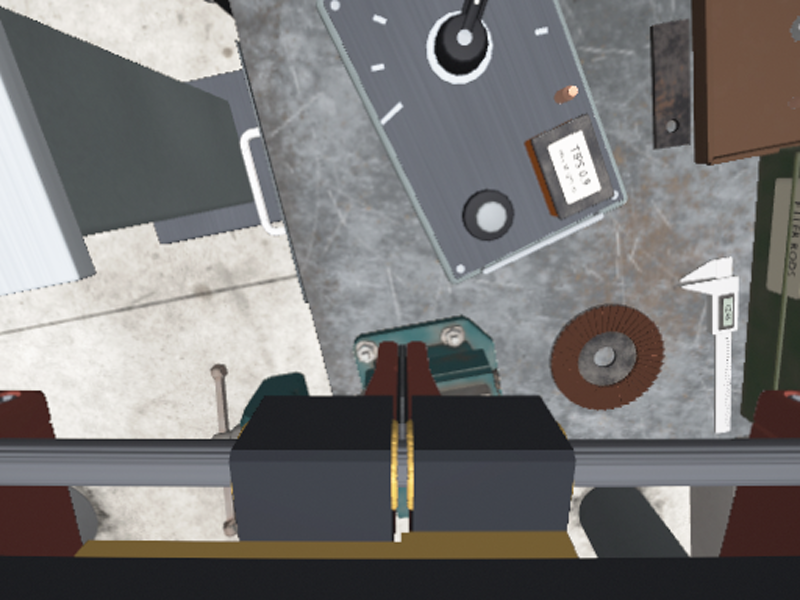

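The wrist view shows the button up again at (490,215) and the tip box and contact tip in place, but the lever tip is out of frame. I'll take one last top crop.

Run:
```python
from h import *
for n in('top','scene'):
    c=r.camera(n)
    if n=='top': save(c,'topend.png',(180,150,160,120))
    for k in('lever_tip','selector_axis'):
      for d in r.spot_point(n,k)[:1]:
        p=onz(c,d['location'],.072); print(n,k,round(d['score'],2),p,np.degrees(np.arctan2(p[1]+.045,p[0]-.531)))
```

```text
top lever_tip 0.88 [0.5522673  0.00404276 0.072     ] 66.55612395490431
top selector_axis 0.78 [ 0.53350312 -0.0446669   0.072     ] 7.579944466731525
scene lever_tip 0.68 [ 0.56015148 -0.00616791  0.072     ] 53.104224364115986
scene selector_axis 0.79 [ 0.53015235 -0.04857632  0.072     ] -103.33408480719073
```

View pics/topend.png

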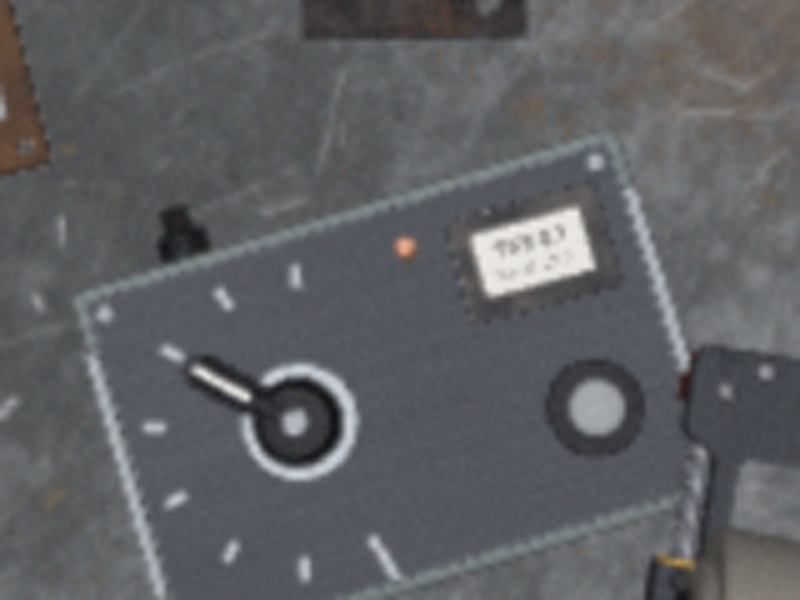

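The lever points at the sixth mark (172,353), the button is up at (597,408), and the copper tip and tip box match the first picture.

```bash
python3 -c "
from plant import r
print(r.hand_in())"
```

```text
the job is handed in; nothing more can be done
None
```

The welder is set: the lever is in position 6, the setting was stored with the round button, and I handed the job in at about 15 s.

- **Lever:** It started in position 3. I pushed it clockwise from its trailing side only, with the closed fingertip, through positions 4 and 5 to 6. After the button press, the top picture shows it pointing at the sixth mark with two marks beyond it.
- **Button:** I pressed it only after the lever was in position 6. It went the full 6 mm (fingertip at 71 mm, 27 N at the stop) and then sprang back up.
- **Other things:** The tip box and contact tip look unmoved between the first and last top pictures. I saw no sign that the bar, disc or nozzle had been disturbed, but I did not measure them again. The arm ended clear of everything.
- **Checks that disagreed:** Lever bearings from the networks varied by view, 67° from the top camera and 53° from the scene camera at the end, against 60° nominal. Both are nearest to position 6. The close wrist view had read 59.6° while the fingertip was still at the lever. The scene camera misplaced the button once, and the last wrist view did not show the lever tip.

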